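Lift the hot bath lid with its sample pots onto the cooling stand

TASK

The heating bath's lid, with the two sample pots hanging in it, is hot: take the lid lifter from its holder, lift the lid out by its loop handle and set it down gently, squarely and centred on the cooling stand, then put the lifter back upright in its holder. The pots are not equally full and it cannot be seen which is heavier, so feel for the place along the loop where the lid hangs in balance and keep it level all the way (within 5 degrees). Touch nothing hot except with the lifter, do not force it, and leave the other things on the bench where they are.

Things in the scene. Friction and masses are not known exactly. Their poses are not given: they have to be found in the camera images.
- bath: low white bench heating bath, 210 (x) by 300 (y), steel deck 98 above the bench; fixed. Origin on the bench under its centre, z up, -x the front with knob and display. A trough 92 (x) by 188 (y) opens in the deck, its floor 65 below the deck; a lip 5 high, inside 130 by 230, surrounds the lid.
- lid: loose steel lid plate 124 (x) by 224 (y), 4 thick, 0.25 to 0.35 kg, on the bath's deck. Origin: centre of the plate's underside; z up. A fixed loop handle of 7 mm round rod stands on its middle along y: straight level top bar from y -28 to +28, bar centre 32 above the origin, legs at y -34 and +34. The pots hang in holes at y -66 and +66.
- loop_mid (a point): middle of the underside of the loop's top bar, 28.5 above the lid's origin. Lid and pots weigh 0.5 to 0.75 kg; their centre of gravity is 7 to 27 mm along the bar from here towards the heavier pot, about 35 below. Hooked within some 5 mm of it along the bar the lid hangs near level; raised a few mm elsewhere, only one end comes up and the end nearer the centre of gravity stays down.
- pot_a: capped steel sample pot, 36 wide, 46 deep below its flange (48 wide, 3 thick); cap and knob rise 19 above the lid's top. Loose, hanging by its flange in one of the lid's holes (1 mm play). Origin: centre of its bottom, 42 below the lid's underside. One pot is 0.17 to 0.30 kg, the other 0.04 to 0.11 kg.
- pot_b: the other pot, same shape and look
- stand: open cooling stand, fixed: level rectangular frame of 10 mm bar, outside 114 (x) by 210 (y), opening 94 by 190, on four legs. Origin on the bench under its centre; y along its long side. The lid goes on top with its pots hanging in the opening, long side along y (either way round).
- stand_top (a point): centre of the stand's top, 80 above the bench: where the lid's origin goes
- lifter: loose lid lifter, 0.15 kg, upright in the holder's pocket. Origin on its underside on the handle's axis; z up, x the way the hook's tip points. Wooden handle 24 by 24 from z 72 to 152. Below it a steel strip, 8 wide (y), 4 thick, comes down at x -13 to -9 and bends into a hook open upwards: foot under the handle's axis, tip sloping up to x 15, z 15.
- hook_seat (a point): point in the hook where a bar lies, on the handle's axis, 5 above the lifter's origin; the bar lies along the lifter's y. The hook's mouth between strip and tip is 20 wide at the top of the tip and narrows to the seat.
- holder: lifter holder, fixed: steel foot 90 by 70, 6 thick, with an open-topped rectangular pocket (inside x -17 to +18, y -8 to +8, wall 3, top 51 above the bench). Origin on the bench; the lifter stands at its origin, z 6, hook's tip towards the holder's +x.
- beaker: glass beaker, 66 wide, 85 tall; loose bystander, origin under its centre
- jar: small amber jar, 42 wide, 60 tall; loose bystander, origin under its centre
- vial: clear vial, 34 wide, 70 tall; loose bystander, origin under its centre
- tape: roll of paper tape lying flat, 90 wide, 24 tall; loose bystander, origin under its centre
- reagent: glass bottle with blue cap, 70 wide, 130 tall; loose bystander, origin under its centre
- spatula: steel micro-spatula lying flat, 180 long; loose bystander, origin at mid-length of the tool
- tipbox: green-lidded pipette tip box, 65 by 125 by 64; loose bystander, origin under its centre
There are look-alikes about, which are no part of the job. What is shaped like the lifter but yellow is not meant.

How it is judged:
On the way, in this order (a step that is already met when the one before it is completed fails the run):
1. the lid hangs level on the lifter, clear above the bath (height (world z) of lid above 0.135 m and contact force between lifter and lid above 2 N and contact force between lid and bath below 0.2 N and angle between lid's own z axis and vertical below 0.0875 rad), for 0.3 s.
2. the lid stands on the cooling stand, off the hook (x of lid in the frame of stand between -0.01 and 0.01 m and y of lid in the frame of stand between -0.01 and 0.01 m and z of lid in the frame of stand between 0.077 and 0.083 m and angle between the y axis of lid and the y axis of stand, either way round below 0.1 rad and angle between lid's own z axis and vertical below 0.04 rad and contact force between lifter and lid below 0.2 N), for 0.2 s.
At the end, for the whole second after the job is handed in: the lid rests on the cooling stand, centred within 10 mm along both sides, within 0.10 rad of its direction and flat (within 0.04 rad), both pots hanging home in it; the lifter stands upright (within 0.12 rad) on the floor of its holder's pocket, released and at rest (x of lid in the frame of stand between -0.01 and 0.01 m and y of lid in the frame of stand between -0.01 and 0.01 m and z of lid in the frame of stand between 0.077 and 0.083 m and angle between the y axis of lid and the y axis of stand, either way round below 0.1 rad and angle between lid's own z axis and vertical below 0.04 rad and z of pot_a in the frame of lid between -0.046 and -0.037 m and angle between each of pot_a, pot_b's own z axis and vertical below 0.08 rad and z of pot_b in the frame of lid between -0.046 and -0.037 m and linear speed of each of lid, lifter below 0.02 m/s and horizontal distance between lifter and holder below 0.012 m and height (world z) of lifter between 0.003 and 0.011 m and angle between lifter's own z axis and vertical below 0.12 rad); the robot touches nothing.
It fails at once if the lid is tipped more than 5 degrees from level (angle between lid's own z axis and vertical above 0.0875 rad).
It fails at once if a part of the robot touches the hot lid, pots or bath (contact force between any of the arm, the fingers and lid above 0.5 N or contact force between any of the arm, the fingers and pot_a above 0.5 N or contact force between any of the arm, the fingers and pot_b above 0.5 N or contact force between any of the arm, the fingers and bath above 0.5 N).
It fails at once if the lifter is forced against the lid, pots or bath (more than 22 N) (contact force between lifter and lid above 22 N or contact force between lifter and pot_a above 22 N or contact force between lifter and pot_b above 22 N or contact force between lifter and bath above 22 N).
It fails at once if the lid is landed hard on the cooling stand (more than 25 N) (contact force between lid and stand above 25 N).
It fails at once if a bystander is shifted more than 20 mm (distance of any of beaker, jar, vial, tape, reagent, spatula, tipbox from where it was at the start of the episode above 0.02 m).
It also fails if it takes over 72 s, if anything falls off the work surface, if the arm or the gripper's body presses on something with over 40 N, if the wrist force passes 120 N, or if a joint passes its speed limit or range.

ROBOT

A 7-joint arm with a two-finger parallel gripper is mounted at the origin on the work surface. World frame = base frame: x ahead of the robot, y to its left, z up, the work surface at z = 0. Lengths are in m, angles in rad, forces in N, time in s.
With the tool pointing down it reaches from about 0.4 to 0.85 m from the base axis. Payload 4.5 kg.
Tool frame: the origin (TCP) lies at the very end of the fingers, on their centre line; the grasp point (between the pads) lies 19 mm behind it (pinch_z is the distance from the TCP to the grasp point, in m); z points along the fingers, y is the direction in which the jaws open and shut (so a half turn about z gives the same grasp; the last joint's range is limited). The gripper opens to 88 mm and grips with 3 to 60 N. Pads are 18 mm wide; open, the fingers measure 123 mm over their backs; the gripper's body (75 mm by 187 mm) begins 45 mm behind the grasp point.
Start: joints at [1.226, 0.689, -0.195, 1.565, 0.157, 0.902, -0.215], TCP at [0.231, -0.581, 0.239] pointing down, gripper open.
Joint ranges: [-3.01, 3.01], [-0.46, 2.08], [-1.47, 1.51], [0.13, 2.56], [-1, 4.14], [0.04, 2.09], [-2.66, 2.66]. Speed limits (rad/s): [2.57, 2.57, 3.14, 3.14, 3.14, 3.14, 3.14].

INTERFACE

Orientations are given as a 3x3 rotation matrix whose columns are the frame's x, y, z axes.
In Python, from station import sense, capture, job_done, boxes_of, outline_of, mark_of, pinch_z gives the robot as it stands.
- The arm moves only by the tool jog_arm, never from a script. Its argument "plan" is a list of rows, each a list of 7 numbers: the turn, a rotation vector about the tool's x, y, z in rad, then the shift along the tool's x, y, z in m, then the closure in counts, from 0 (fully open) to 255 (shut). In form: [[wx, wy, wz, x, y, z, gripper], ...]. A call has exactly 5 rows; each row is the pose to reach, as a shift and turn from the pose commanded when the call began, along the tool's axes at that moment; what a row does not reach only later rows make up. A row lasts 1/10 s, in which the tool goes at most 50 mm and 8.59 degrees, less where a joint would pass 70% of its speed; a pose out of reach is approached as far as the arm can. A call with a gripper value outside its range is refused whole. The fingers move at their own pace and stop on an object; "squeeze" is the grip in N (left out, the last holds). Time passes only in rows, so rows that repeat a pose let the fingers close, or fill a call up. It gives the time, the measured TCP pose, the force and the opening at its end, in the units of the state.
- sense(): the state, without advancing time (a new reading comes with each control period).
- capture(name): name is "scene" or "top"; returns a dict with "frame" (420x560x3 uint8, red, green, blue), "mtx" (3x3 intrinsics, pixels), "extrinsics" (4x4, takes a point from camera to world coordinates). Camera axes: x right, y down, z forward; pixel columns grow to the right and rows downward; lengths in m; the calibration is good to about 2 mm. A picture is of the moment at which its call begins. There is no depth.
- job_done(): hands the job in, once; it reports no verdict.
Trained networks look in a picture, given as the dict that the camera call returned (one of the last four; its "shot" number tells which), for a name from the list of things; names that differ only in an ending like _2 or _b are one class to them, and where a whole thing is asked for, a point or a joint stands for the part that bears it (a point fixed in the world has none). Each returns a list of dicts, best first, with "conf" (0 to 1); they miss things now and then, are a little off and sometimes report something else, mostly with a low value. They report only what shows in the picture. A call takes as long as a camera call. They do not tell look-alikes from the thing itself.
- boxes_of(picture, label): "point" ([column, row] in pixels, amid what is visible of it).
- outline_of(picture, label): "pixels" (420x560 bool, what is visible of it) and "point" ([column, row] in pixels, amid what is visible of it).
- mark_of(picture, label): "point" ([column, row] in pixels: a listed point, or the origin of a listed thing).
The state is a dict: "time": time; "qpos": joint angles; "qd": joint speeds; "joint_efforts": joint torques, N m; "tcp_pos": TCP position; "eef_rot": TCP orientation; "ft_force": force on the tool from outside, world axes, zero at the start; "moment": the same for the moment, N m; "gripper_width": finger opening in m.
Only numpy, scipy, OpenCV 4.12 (cv2) and the standard library are available. Lean on these libraries where they do the work, as an engineer would, in place of code of your own. Each camera call takes 0.05 s, during which the arm holds its last target. There are 200 camera calls.

## Working session

There is one attempt and no reset: what is moved stays moved. The work goes in short steps, Python scripts to look and compute and a tool call to move; the robot and the scene stay as the last step left them, time stands still between calls to the robot, and variables do not carry over. Pictures are saved under pics/ and viewed, about 8 in all and at most 12, crops included, and the job is handed in when it is done.

Besides the shell and the picture viewer there is one more tool, called after "Call:" as name(argument=value, ...) on one line, values as JSON. jog_arm: Moves the arm, as the interface text tells. Its arguments: {"type":"object","properties":{"plan":{"type":"array"},"squeeze":{"type":"number"}},"required":["plan"]}

```bash
ls; mkdir -p pics; cat > h.py <<'E'
import numpy as np, cv2
from station import *
def save(p,n): cv2.imwrite('pics/'+n,p['frame'][:,:,::-1])
def onz(p,uv,z):
    K=p['mtx'];E=p['extrinsics'];d=E[:3,:3]@np.linalg.solve(K,[uv[0],uv[1],1]);o=E[:3,3]
    return o+d*(z-o[2])/d[2]
def proj(p,X):
    E=p['extrinsics'];c=E[:3,:3].T@(np.array(X)-E[:3,3]);q=p['mtx']@c;return q[:2]/q[2]
def tri(ps,uvs):
    A=[];b=[]
    for p,uv in zip(ps,uvs):
        E=p['extrinsics'];d=E[:3,:3]@np.linalg.solve(p['mtx'],[uv[0],uv[1],1]);d/=np.linalg.norm(d)
        M=np.eye(3)-np.outer(d,d);A.append(M);b.append(M@E[:3,3])
    return np.linalg.lstsq(np.vstack(A),np.hstack(b),rcond=None)[0]
E
python3 - <<'E'
from h import *
np.set_printoptions(precision=4,suppress=True)
s=capture('scene');t=capture('top');save(s,'s0.png');save(t,'t0.png')
for k in 's t'.split():
    p=eval(k);print(k,p['extrinsics'][:3].tolist(),p['mtx'][0])
st=sense();print(st['time'],st['tcp_pos'],st['eef_rot'],st['ft_force'],pinch_z)
Z=dict(bath=0,lid=.098,loop_mid=.1265,stand=0,stand_top=.08,lifter=.006,hook_seat=.011,holder=0,pot_a=.056)
for n,z in Z.items():
    for k,p in (('s',s),('t',t)):
        for f in (mark_of,boxes_of):
            print(n,k,f.__name__,[(round(d['conf'],2),np.round(d['point']).tolist(),onz(p,d['point'],z)[:2].round(3).tolist()) for d in f(p,n)[:3]])
E
```

```text
pics
s [[-0.5888188982238652, 0.581850711145674, -0.561018765313342, 1.1784590146724263], [0.8082649957253131, 0.4238404665267058, -0.4087382482953903, 0.4783030287518811], [-4.2185222466558294e-05, -0.6941246349710533, -0.7198548390798726, 0.9022405234903245]] [402.7108   0.     279.8463]
t [[0.002773617003340933, -0.9980651214284609, 0.06211538003353329, 0.4385451522089229], [-0.9999935228187055, -0.0029107330930129302, -0.0021170624687795064, 0.006902303719566096], [0.002293767502222717, -0.062109105780495076, -0.9980667300385248, 1.58355948256452]] [501.8329   0.     275.9374]
0.1 [ 0.2309 -0.5802  0.238 ] [[ 0.9291  0.3699 -0.0007]
 [ 0.3699 -0.9291  0.0015]
 [-0.0001 -0.0016 -1.    ]] [-0.2961  0.6659  0.5598] 0.0187
bath s call [(0.9, [324.0, 256.0], [0.559, 0.179])]
bath s call [(0.79, [329.0, 262.0], [0.568, 0.2])]
bath t call []
bath t call [(0.79, [210.0, 216.0], [0.519, 0.211])]
lid s call [(0.56, [329.0, 233.0], [0.555, 0.183])]
lid s call [(0.59, [330.0, 235.0], [0.561, 0.189])]
lid t call [(0.66, [212.0, 199.0], [0.564, 0.192])]
lid t call [(0.61, [215.0, 200.0], [0.56
[... 1647 characters left out ...]
all [(0.75, [195.0, 161.0], [0.475, -0.399])]
holder s call [(0.57, [192.0, 159.0], [0.47, -0.417])]
holder t call [(0.7, [401.0, 230.0], [0.477, -0.393])]
holder t call [(0.94, [402.0, 229.0], [0.48, -0.394]), (0.35, [214.0, 197.0], [0.579, 0.2])]
pot_a s call [(0.72, [304.0, 231.0], [0.556, 0.108]), (0.7, [345.0, 264.0], [0.588, 0.253]), (0.47, [307.0, 193.0], [0.429, 0.033])]
pot_a s call [(0.61, [348.0, 249.0], [0.54, 0.237]), (0.46, [306.0, 221.0], [0.523, 0.092]), (0.46, [326.0, 237.0], [0.54, 0.167])]
pot_a t call [(0.73, [237.0, 206.0], [0.547, 0.122]), (0.67, [195.0, 197.0], [0.576, 0.25])]
pot_a t call [(0.75, [237.0, 205.0], [0.551, 0.123]), (0.65, [191.0, 197.0], [0.575, 0.264])]
```

```bash
python3 - <<'E'
import cv2
s=cv2.imread('pics/s0.png');t=cv2.imread('pics/t0.png')
cv2.imwrite('pics/s0b.png',cv2.resize(s,(800,600),interpolation=3))
cv2.imwrite('pics/t0b.png',cv2.resize(t[110:300,150:480],None,fx=2.4,fy=2.4,interpolation=3))
E
```

```text
(no output)
```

View pics/s0b.png

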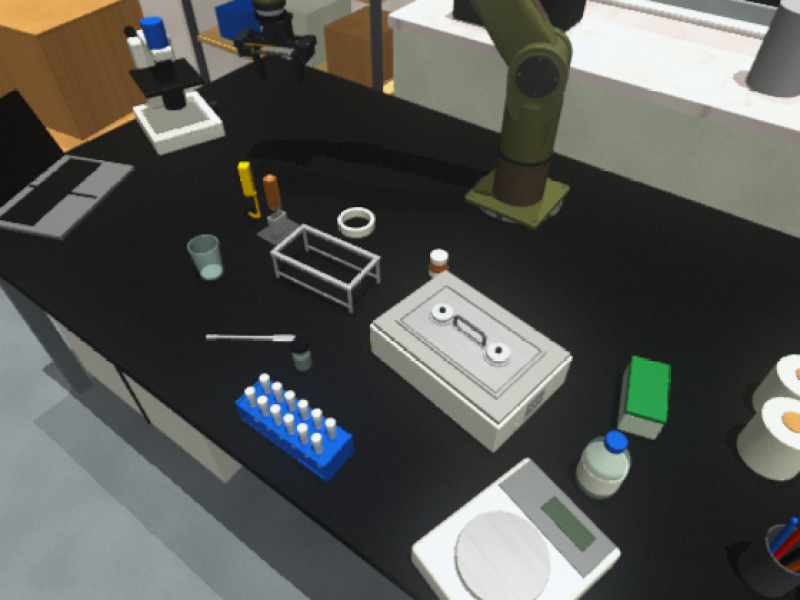

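View pics/t0b.png

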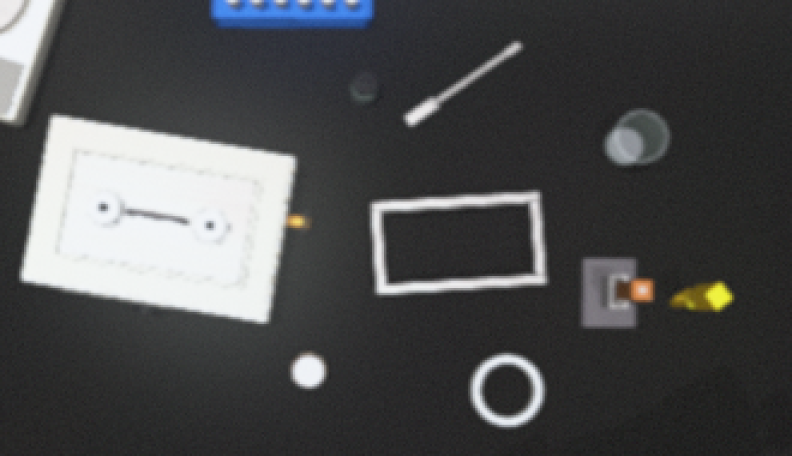

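The scene view shows the bath (about 470,350), the stand (325,265), the brown-handled lifter in its holder (275,205) with the yellow look-alike beside it, and bystanders clear of the path. In the top crop the holder is at about (610,290), with its foot long along world x. Next I measure the poses and zoom in on the holder.

```bash
python3 - <<'E'
from h import *
np.set_printoptions(precision=4,suppress=True)
s=capture('scene');t=capture('top')
def pk(p,n,f): 
    return [(d['conf'],d) for d in f(p,n)]
# stand: min area rect of outline, top view, outer edges at z=.08
def big(o): return max(o,key=lambda d:d['conf'])['pixels'].astype(np.uint8)
for n,z in (('stand',.08),('bath',.098),('lid',.1),('tape',.012)):
    o=outline_of(t,n)
    if not o: print(n,'none');continue
    m=big(o);ys,xs=np.nonzero(m)
    P=np.array([onz(t,(x,y),z)[:2] for x,y in zip(xs,ys)],np.float32)
    r=cv2.minAreaRect(P);print(n,o[0]['conf'],'ctr',np.round(r[0],4),'size',np.round(r[1],4),'ang',round(r[2],2), 'pixmean',P.mean(0))
# pots via both views
for k,p in(('s',s),('t',t)):
    for n in ('pot_a',):
        for d in outline_of(p,n)[:4]: print(k,n,round(d['conf'],2),np.round(d['point'],1), onz(p,d['point'],.115)[:2])
# brown handle color
for k,p in(('s',s),('t',t)):
    hsv=cv2.cvtColor(p['frame'],cv2.COLOR_RGB2HSV)
    for d in outline_of(p,'lifter')[:3]:
        m=d['pixels'];ys,xs=np.nonzero(m);print(k,'lifter',round(d['conf'],2),d['point'],xs.min(),xs.max(),ys.min(),ys.max(),np.median(hsv[m],0))
for d in outline_of(t,'holder')[:2]:
    ys,xs=np.nonzero(d['pixels']);r=cv2.minAreaRect(np.array([onz(t,(x,y),.006)[:2] for x,y in zip(xs,ys)],np.float32));print('holder',d['conf'],r)
a=cv2.resize(s['frame'][115:180,160:220],None,fx=6.6,fy=6.6,interpolation=2)
b=cv2.resize(t['frame'][210:260,385:460],None,fx=5,fy=5,interpolation=2)
c=np.zeros((430,780,3),np.uint8);c[:a.shape[0],:a.shape[1]]=a[:430];c[:b.shape[0],400:400+b.shape[1]]=b
cv2.imwrite('pics/c1.png',c[:,:,::-1])
E
```

```text
stand 0.81 ctr [ 0.5317 -0.1867] size [0.1143 0.214 ] ang 3.79 pixmean [ 0.5377 -0.1857]
bath 0.55 ctr [0.5514 0.1723] size [0.3383 0.2255] ang 79.81 pixmean [0.5566 0.1811]
lid 0.8 ctr [0.5611 0.1846] size [0.2248 0.1238] ang 80.47 pixmean [0.5612 0.185 ]
tape 0.77 ctr [ 0.3469 -0.2573] size [0.0904 0.09  ] ang 89.67 pixmean [ 0.3486 -0.2576]
s pot_a 0.67 [328.9 234.2] [0.5725 0.1911]
s pot_a 0.59 [310.7 216.5] [0.5485 0.1204]
s pot_a 0.52 [348.8 250.6] [0.5886 0.2578]
t pot_a 0.71 [191.9 195.1] [0.5746 0.2507]
t pot_a 0.65 [235.  204.4] [0.5476 0.1239]
t pot_a 0.43 [215.  198.1] [0.566  0.1828]
s lifter 0.51 [189.2, 134.9] 184 196 122 148 [ 13. 183.  95.]
s lifter 0.5 [170.6, 125.8] 167 181 113 151 [ 24. 255. 164.]
s lifter 0.44 [307.8, 181.2] 300 312 174 193 [ 24.5  29.  150. ]
t lifter 0.46 [410.3, 232.3] 406 420 227 235 [ 12. 137. 154.]
t lifter 0.46 [443.4, 233.6] 430 451 229 238 [ 25. 195. 130.]
holder 0.58 ((0.47077980637550354, -0.3960745930671692), (0.06930241733789444, 0.08809662610292435), 89.33551025390625)
```

View pics/c1.png

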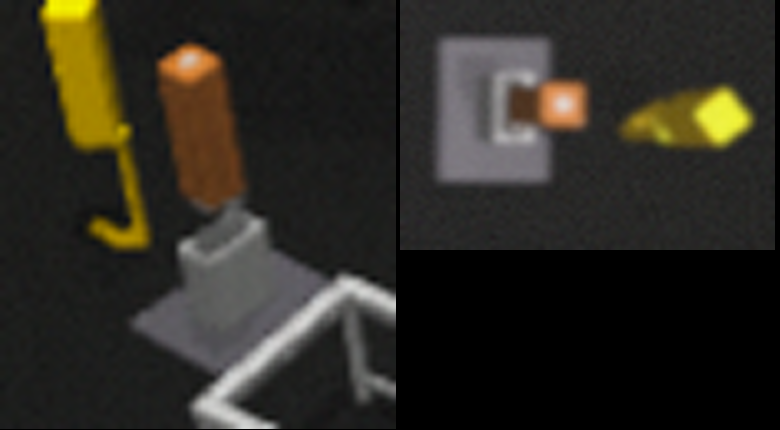

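The crops show the lifter's strip rising at the pocket's robot side (-x), so the hook tip points along world +x. The handle top is at (188.8,124.4) in scene and (417.6,230.8) in top. The yellow look-alike stands about 0.1 m beyond it on the -y side. I'll refine the numbers by reprojection.

```bash
python3 - <<'E'
from h import *
from scipy.optimize import least_squares
np.set_printoptions(precision=4,suppress=True)
s=capture('scene');t=capture('top')
print('handle tri',tri([s,t],[(188.8,124.4),(417.6,230.8)]),'t@.158',onz(t,(417.6,230.8),.158),'s@.158',onz(s,(188.8,124.4),.158))
print('pocket t@.051',onz(t,(408.2,231.4),.051))
# silhouette fits: handle box, lid plate, stand frame -- rendering IoU in both views
def boxpts(hx,hy,z0,z1): return np.array([[a*hx,b*hy,z] for a in(-1,1) for b in(-1,1) for z in(z0,z1)])
def place(P,q): c,n=np.cos(q[2]),np.sin(q[2]); return P@np.array([[c,n,0],[-n,c,0],[0,0,1]])+[q[0],q[1],0]
def hull(p,X,sh): 
    U=np.array([proj(p,x) for x in X],np.float32)
    m=np.zeros((420*4,560*4),np.uint8);cv2.fillConvexPoly(m,np.round(cv2.convexHull(U)*4+1.5).astype(np.int32),255);return cv2.resize(m,(560,420),interpolation=3).astype(float)/255
from scipy.optimize import minimize
def fit(name,P,q0,masks):
    for views in (('s','t'),('s',),('t',)):
        f=lambda q:sum(np.abs(hull(p,place(P,q),0)-m).sum() for k,p,m in masks if k in views)
        r=minimize(f,q0,method='Nelder-Mead',options=dict(initial_simplex=np.array([q0]+[np.array(q0)+d for d in np.diag([.008,.008,.08])]),xatol=1e-4,fatol=.1))
        print(name,views,r.x[:2],np.degrees(r.x[2]).round(2),round(r.fun))
def sat(o,cond): return [d for d in o if cond(d)]
L=[('s',s,(189,135)),('t',t,(411,232))]
M=[]
for k,p,c in L:
    o=[d for d in outline_of(p,'lifter') if np.hypot(*(np.array(d['point'])-c))<7]
    hsv=cv2.cvtColor(p['frame'],cv2.COLOR_RGB2HSV)
    if o: M.append((k,p,(o[0]['pixels']&(hsv[...,1]>100)).astype(float)))
fit('lifter',boxpts(.012,.012,.078,.158),[.469,-.397,-.012],M)
for n,P,q0 in (('bath',boxpts(.105,.15,0,.098),[.56,.185,-.17]),('lid',boxpts(.062,.112,.098,.102),[.561,.185,-.17]),('stand',None,[.5317,-.1867,.066])):
    M=[]
    for k,p in(('s',s),('t',t)):
        o=outline_of(p,n)
        o=[d for d in o if np.hypot(*(np.array(d['point'])-proj(p,[q0[0],q0[1],.05])))<25]
        if not o: print('no',n,k);continue
        m=o[0]['pixels'].astype(np.uint8)
        if n!='bath':
            h=cv2.findContours(m,0,2)[0];h=cv2.convexHull(np.vstack(h));m=np.zeros_like(m);cv2.fillConvexPoly(m,h,1)
        M.append((k,p,m.astype(float)))
    if n=='stand': M=[m for m in M if m[0]=='t'] ; P=boxpts(.057,.105,.07,.08)
    try: fit(n,P,q0,M)
    except Exception as e: print(n,e)
# reprojection crop
def mark(im,p,pts,col):
    for X in pts:
        u=proj(p,X); cv2.drawMarker(im,tuple(np.round(u*4+1.5).astype(int)),col,cv2.MARKER_CROSS,9,1)
E
```

```text
handle tri [ 0.4707 -0.4007  0.1504] t@.158 [ 0.4707 -0.3987  0.158 ] s@.158 [ 0.4778 -0.3914  0.158 ]
pocket t@.051 [ 0.4712 -0.4004  0.051 ]
lifter ('s', 't') [ 0.4733 -0.3989] 1.76 87
lifter ('s',) [ 0.4745 -0.3977] 0.02 26
lifter ('t',) [ 0.471  -0.3996] 2.9 57
bath ('s', 't') [0.5599 0.185 ] -9.67 6999
bath ('s',) [0.5616 0.1847] -9.88 3533
bath ('t',) [0.5589 0.1839] -9.5 3438
lid ('s', 't') [0.5619 0.1837] -9.39 313
lid ('s',) [0.5627 0.183 ] -9.04 101
lid ('t',) [0.5607 0.1845] -9.58 184
stand ('s', 't') [ 0.5323 -0.1888] 3.74 159
stand ('s',) [ 0.5317 -0.1867] 3.78 0
stand ('t',) [ 0.5323 -0.1888] 3.74 159
```

Call:
jog_arm(plan=[[0,0,-0.12,0.03,-0.008,0,0],[0,0,-0.24,0.06,-0.016,0,0],[0,0,-0.36,0.09,-0.024,0,0],[0,0,-0.48,0.12,-0.032,0,0],[0,0,-0.6,0.15,-0.04,0,0]], squeeze=40)

```text
time: 3.45
tcp_pos: [0.3566, -0.4873, 0.2389]
eef_rot: [[0.554, 0.833, 0.0], [0.833, -0.554, -0.0], [-0.0, 0.0, -1.0]]
ft_force: [0.9, -0.8, -0.3]
gripper_width: 0.0883
```

```bash
cat >> h.py <<'E'
def go(target,yaw):
    "shift/turn in tool axes to TCP target, tool y at world yaw, tool down"
    from scipy.spatial.transform import Rotation as R
    st=sense();r=np.array(st['eef_rot']);c,n=np.cos(yaw),np.sin(yaw)
    T=np.array([[-n,c,0],[c,n,0],[0,0,-1]]).T.T
    T=np.column_stack([[-n,c,0],[c,n,0],[0,0,-1]])
    w=R.from_matrix(r.T@T).as_rotvec()
    print('t',round(st['time'],2),'tcp',np.round(st['tcp_pos'],4),'turn',w.round(4),'shift',(r.T@(np.array(target)-st['tcp_pos'])).round(4),'F',np.round(st['ft_force'],2),'M',np.round(st['moment'],2),'w',round(st['gripper_width'],4))
E
python3 -c "
from h import *
go([.472,-.399,.2],0)"
```

```text
t 3.45 tcp [ 0.3566 -0.4873  0.2389] turn [ 2.000e-04  3.000e-04 -5.872e-01] shift [0.1375 0.0471 0.0388] F [ 0.86 -0.83 -0.33] M [ 0.01 -0.04  0.02] w 0.0883
```

Call:
jog_arm(plan=[[0,0,-0.12,0.03,0.01,0.008,0],[0,0,-0.24,0.06,0.02,0.016,0],[0,0,-0.36,0.09,0.03,0.024,0],[0,0,-0.48,0.115,0.039,0.032,0],[0,0,-0.587,0.1375,0.047,0.039,0]])

```text
time: 3.95
tcp_pos: [0.4727, -0.3991, 0.1994]
eef_rot: [[-0.001, 1.0, 0.0], [1.0, 0.001, 0.0], [0.0, 0.0, -1.0]]
ft_force: [0.7, 0.2, 0.8]
gripper_width: 0.0881
```

Call:
jog_arm(plan=[[0,0,0,0,0,0.02,0],[0,0,0,0,0,0.04,0],[0,0,0,0,0,0.06,0],[0,0,0,0,0,0.08,0],[0,0,0,0,0,0.09,0]])

```text
time: 4.45
tcp_pos: [0.4706, -0.3999, 0.1081]
eef_rot: [[0.005, 1.0, -0.002], [1.0, -0.005, 0.001], [0.001, -0.002, -1.0]]
ft_force: [-0.0, -0.2, -0.5]
gripper_width: 0.0878
```

```bash
python3 -c "
from h import *
go([.472,-.399,.108],0)
s=capture('scene');save(s,'s1.png');t=capture('top')
a=cv2.resize(s['frame'][90:190,140:240],None,fx=4,fy=4,interpolation=2);b=cv2.resize(t['frame'][180:280,360:460],None,fx=4,fy=4,interpolation=2)
cv2.imwrite('pics/c2.png',np.hstack([a,b])[:,:,::-1])"
```

```text
t 4.45 tcp [ 0.4706 -0.3999  0.1081] turn [-0.0021 -0.0011 -0.0051] shift [0.0009 0.0014 0.0001] F [-0.03 -0.2  -0.52] M [-0.05 -0.05  0.05] w 0.0878
```

View pics/c2.png

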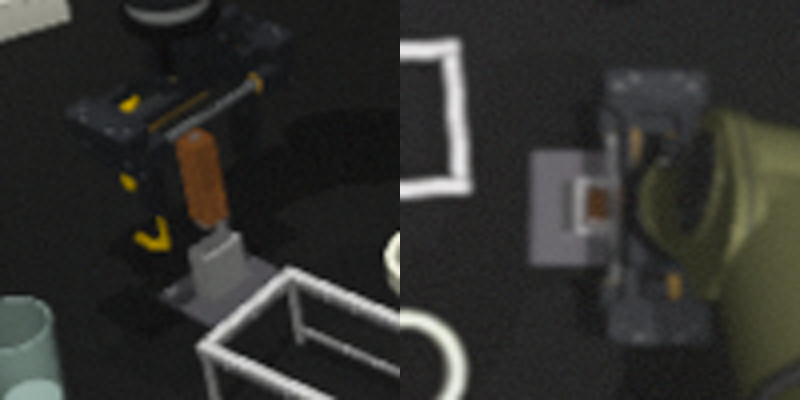

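The open gripper straddles the brown handle (around 205,175 in the left crop), with the yellow one clear behind it. Closing.

Call:
jog_arm(plan=[[0,0,0,0,0,0,150],[0,0,0,0,0,0,255],[0,0,0,0,0,0,255],[0,0,0,0,0,0,255],[0,0,0,0,0,0,255]], squeeze=45)

```text
time: 5.05
tcp_pos: [0.4716, -0.4004, 0.1101]
eef_rot: [[0.005, 1.0, 0.0], [1.0, -0.005, -0.0], [-0.0, 0.001, -1.0]]
ft_force: [-0.3, 0.1, -0.6]
gripper_width: 0.0503
```

Call:
jog_arm(plan=[[0,0,0,0,0,0,255],[0,0,0,0,0,0,255],[0,0,0,0,0,-0.002,255],[0,0,0,0,0,-0.01,255],[0,0,0,0,0,-0.02,255]])

```text
time: 5.55
tcp_pos: [0.4711, -0.4, 0.13]
eef_rot: [[0.005, 1.0, -0.001], [1.0, -0.005, 0.001], [0.001, -0.001, -1.0]]
ft_force: [0.3, 0.6, -0.5]
gripper_width: 0.0235
```

```bash
python3 -c "
from h import *
for i in range(3): go([.472,-.399,.30],0)"
```

```text
t 5.55 tcp [ 0.4711 -0.4     0.13  ] turn [-0.001  -0.0006 -0.0049] shift [ 0.0011  0.0007 -0.17  ] F [ 0.32  0.6  -0.52] M [ 0.   -0.11  0.  ] w 0.0235
t 5.55 tcp [ 0.4711 -0.4     0.13  ] turn [-0.001  -0.0006 -0.0049] shift [ 0.0011  0.0007 -0.17  ] F [ 0.32  0.6  -0.52] M [ 0.   -0.11  0.  ] w 0.0235
t 5.55 tcp [ 0.4711 -0.4     0.13  ] turn [-0.001  -0.0006 -0.0049] shift [ 0.0011  0.0007 -0.17  ] F [ 0.32  0.6  -0.52] M [ 0.   -0.11  0.  ] w 0.0235
```

The fingers may have closed while the lift was already starting, so the grip height is uncertain. I'll release into the pocket and regrip.

Call:
jog_arm(plan=[[0,0,0,0,0,0.01,255],[0,0,0,0,0,0.014,255],[0,0,0,0,0,0.014,170],[0,0,0,0,0,0.014,170],[0,0,0,0,0,0.02,170]])

```text
time: 6.05
tcp_pos: [0.4721, -0.4005, 0.1102]
eef_rot: [[0.005, 1.0, 0.002], [1.0, -0.005, -0.001], [-0.001, 0.002, -1.0]]
ft_force: [-0.4, 0.1, -0.3]
gripper_width: 0.0293
```

Call:
jog_arm(plan=[[0,0,0,0,0,0,170],[0,0,0,0,0,0,255],[0,0,0,0,0,0,255],[0,0,0,0,0,0,255],[0,0,0,0,0,0,255]])

```text
time: 6.55
tcp_pos: [0.4714, -0.4002, 0.1097]
eef_rot: [[0.005, 1.0, -0.0], [1.0, -0.005, -0.0], [-0.0, -0.0, -1.0]]
ft_force: [0.7, -0.0, -1.1]
gripper_width: 0.0235
```

Call:
jog_arm(plan=[[0,0,0,0,0,0,255],[0,0,0,0,0,0,255],[0,0,0,0,0,0,255],[0,0,0,0,0,0,255],[0,0,0,0,0,0,255]])

```text
time: 7.05
tcp_pos: [0.4715, -0.4002, 0.1098]
eef_rot: [[0.005, 1.0, 0.0], [1.0, -0.005, -0.0], [-0.0, 0.0, -1.0]]
ft_force: [0.2, -0.1, -1.7]
gripper_width: 0.0238
```

```bash
python3 -c "
from h import *
go([.472,-.399,.30],0)"
```

```text
t 7.05 tcp [ 0.4715 -0.4002  0.1098] turn [ 0.0001  0.0001 -0.005 ] shift [ 0.0012  0.0005 -0.1902] F [ 0.24 -0.08 -1.67] M [-0.04 -0.09  0.01] w 0.0238
```

Call:
jog_arm(plan=[[0,0,0,0,0,-0.02,255],[0,0,0,0,0,-0.05,255],[0,0,0,0,0,-0.08,255],[0,0,0,0.015,0,-0.115,255],[0,0,0,0.045,0,-0.14,255]])

```text
time: 7.55
tcp_pos: [0.4717, -0.3576, 0.2516]
eef_rot: [[0.01, 1.0, 0.002], [1.0, -0.01, -0.003], [-0.003, 0.002, -1.0]]
ft_force: [1.0, 0.1, -1.8]
gripper_width: 0.0241
```

Call:
jog_arm(plan=[[0,0,0,0.04,0.004,0,255],[0,0,0,0.08,0.008,0,255],[0,0,0,0.12,0.012,0,255],[0,0,0,0.16,0.018,0,255],[0,0,0,0.2,0.024,0,255]])

```text
time: 8.05
tcp_pos: [0.4966, -0.1538, 0.2499]
eef_rot: [[0.005, 1.0, 0.0], [1.0, -0.005, -0.0], [-0.0, 0.0, -1.0]]
ft_force: [1.8, 0.3, -1.8]
gripper_width: 0.0235
```

Call:
jog_arm(plan=[[0,0,0,0.04,0.004,0,255],[0,0,0,0.08,0.008,0,255],[0,0,0,0.12,0.012,0,255],[0,0,0,0.16,0.018,0,255],[0,0,0,0.2,0.024,0,255]])

```text
time: 8.55
tcp_pos: [0.5216, 0.0461, 0.2499]
eef_rot: [[0.005, 1.0, 0.0], [1.0, -0.005, -0.0], [-0.0, 0.0, -1.0]]
ft_force: [0.5, -0.5, -1.7]
gripper_width: 0.0235
```

Call:
jog_arm(plan=[[0,0,0.04,0.04,0.004,0,255],[0,0,0.08,0.08,0.008,0,255],[0,0,0.12,0.12,0.012,0,255],[0,0,0.16,0.15,0.018,0,255],[0,0,0.16,0.16,0.02,0,255]])

```text
time: 9.05
tcp_pos: [0.542, 0.2094, 0.25]
eef_rot: [[0.159, 0.987, 0.001], [0.987, -0.159, 0.003], [0.003, 0.0, -1.0]]
ft_force: [0.2, 0.8, -0.9]
gripper_width: 0.0236
```

```bash
python3 -c "
from h import *
np.set_printoptions(precision=4,suppress=True)
s=capture('scene');t=capture('top')
go([.5395,.21,.25],-.166)
for n,z in (('hook_seat',.151),('lifter',.146)):
  for p in (s,t): print(n,[(round(d['conf'],2),np.round(d['point'],1),onz(p,d['point'],z)[:2]) for d in mark_of(p,n)[:3]])
a=cv2.resize(s['frame'][150:280,250:400],None,fx=4,fy=4,interpolation=2)
cv2.imwrite('pics/c3.png',a[:,:,::-1])
"
```

```text
t 9.15 tcp [0.5422 0.2059 0.2496] turn [-0.0001 -0.0004  0.0044] shift [ 0.0036 -0.0033 -0.0004] F [ 0.1  -0.79 -0.88] M [-0.09 -0.13 -0.02] w 0.0237
hook_seat [(0.66, array([345.7, 222. ]), array([0.5415, 0.2175])), (0.55, array([176.8, 148.7]), array([ 0.5825, -0.3386])), (0.25, array([231.9, 196.1]), array([ 0.6389, -0.0722]))]
hook_seat [(0.67, array([430.8, 233.1]), array([ 0.4644, -0.4383]))]
lifter [(0.72, array([341.5, 223.5]), array([0.5479, 0.2098])), (0.72, array([177.6, 147.6]), array([ 0.5733, -0.346 ]))]
lifter [(0.73, array([431.2, 234.2]), array([ 0.4614, -0.441 ]))]
```

View pics/c3.png

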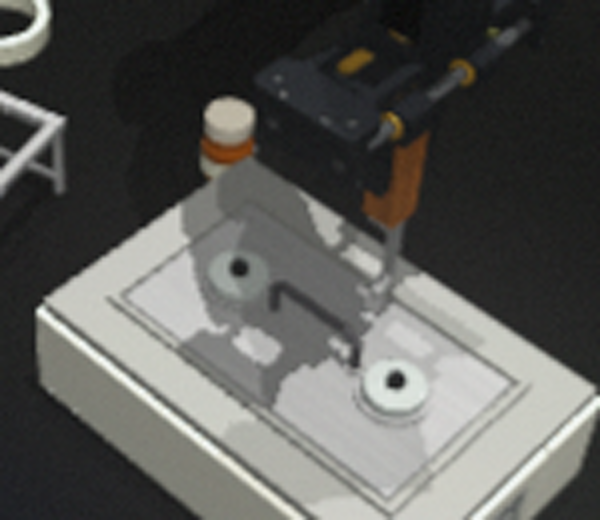

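The lifter hangs upright in the gripper behind the loop (strip at 390,260 in the crop), on the bar's robot side, and the hook points at the bar. Descend, slide under, check the force.

Call:
jog_arm(plan=[[0,0,0.005,0.004,-0.004,0,255],[0,0,0.005,0.004,-0.004,0.012,255],[0,0,0.005,0.004,-0.004,0.024,255],[0,0,0.005,0.004,-0.004,0.034,255],[0,0,0.005,0.004,-0.004,0.04,255]])

```text
time: 9.85
tcp_pos: [0.5385, 0.2084, 0.2079]
eef_rot: [[0.169, 0.986, -0.002], [0.986, -0.169, -0.001], [-0.002, -0.002, -1.0]]
ft_force: [-0.3, -0.1, -1.1]
gripper_width: 0.0234
```

Call:
jog_arm(plan=[[0,0,0,0,0.003,0,255],[0,0,0,0,0.007,0,255],[0,0,0,0,0.01,0,255],[0,0,0,0,0.012,0,255],[0,0,0,0,0.012,0,255]])

```text
time: 10.35
tcp_pos: [0.5516, 0.207, 0.21]
eef_rot: [[0.17, 0.985, 0.001], [0.985, -0.17, 0.0], [0.0, 0.001, -1.0]]
ft_force: [-0.2, -0.2, -1.6]
gripper_width: 0.0236
```

```bash
python3 -c "
from h import *
s=capture('scene')
for i in range(2): go([.5651,.2057,.21],-.166);capture('top')
a=cv2.resize(s['frame'][190:270,290:390],None,fx=6,fy=6,interpolation=2)
cv2.imwrite('pics/c4.png',a[:,:,::-1])
"
```

```text
t 10.4 tcp [0.5513 0.207  0.2099] turn [ 0.0005 -0.0003 -0.0043] shift [ 0.001   0.0138 -0.0001] F [-0.6   0.15 -1.68] M [-0.04 -0.05  0.  ] w 0.0236
t 10.45 tcp [0.551  0.2071 0.2099] turn [ 0.0002 -0.0002 -0.004 ] shift [ 0.001   0.0141 -0.0001] F [-0.71 -0.01 -2.35] M [-0.03 -0.05 -0.03] w 0.0236
```

View pics/c4.png

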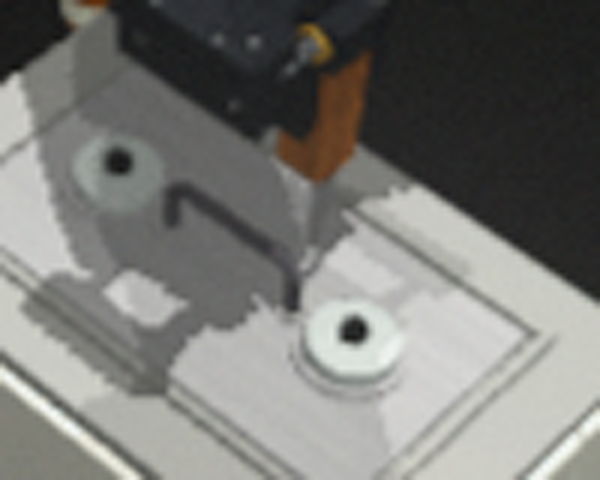

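```bash
python3 -c "
from h import *
s=capture('scene')
c,n=np.cos(-.166),np.sin(-.166)
L=lambda x,y,z:np.array([.5615+c*x-n*y,.184+n*x+c*y,z])
for y in (-34,34): print('loop corner',((proj(s,L(0,y/1e3,.130))-[290,190])*6).round(), 'base',((proj(s,L(0,y/1e3,.102))-[290,190])*6).round())
for y in (-66,66): print('knob',((proj(s,L(0,y/1e3,.119))-[290,190])*6).round())
T=np.array(sense()['tcp_pos']);print('strip top',((proj(s,[T[0]-.011*c,T[1]-.011*n,.106+.072])-[290,190])*6).round())
print('strip low',((proj(s,[T[0]-.011*c,T[1]-.011*n,.106+.025])-[290,190])*6).round(), 'tip',((proj(s,[T[0]+.014*c,T[1]+.014*n,.106+.014])-[290,190])*6).round())
print('handle bottom ctr',((proj(s,[T[0],T[1],.178])-[290,190])*6).round())
"
```

```text
loop corner [175. 176.] base [171. 219.]
loop corner [298. 263.] base [291. 305.]
knob [119. 154.]
knob [355. 322.]
strip top [325. 137.]
strip low [313. 212.] tip [272. 261.]
handle bottom ctr [308. 151.]
```

The image matches the reprojected pose within about 1 px (loop corners seen near 175,185 and 295,270). I'll slide fully under and raise to just short of contact.

Call:
jog_arm(plan=[[0,0,0,0,0.004,0,255],[0,0,0,0,0.008,0,255],[0,0,0,0,0.012,0,255],[0,0,0,0,0.014,0,255],[0,0,0,0,0.014,0,255]])

```text
time: 11.05
tcp_pos: [0.5652, 0.2045, 0.2096]
eef_rot: [[0.17, 0.986, 0.0], [0.986, -0.17, -0.0], [-0.0, 0.0, -1.0]]
ft_force: [-0.1, -0.6, -1.6]
gripper_width: 0.0238
```

Call:
jog_arm(plan=[[0,0,0,0,0,-0.004,255],[0,0,0,0,0,-0.008,255],[0,0,0,0,0,-0.011,255],[0,0,0,0,0,-0.013,255],[0,0,0,0,0,-0.013,255]])

```text
time: 11.55
tcp_pos: [0.565, 0.2048, 0.2232]
eef_rot: [[0.169, 0.986, 0.001], [0.986, -0.169, 0.0], [0.0, 0.001, -1.0]]
ft_force: [-0.0, 0.0, -1.8]
gripper_width: 0.0233
```

Call:
jog_arm(plan=[[0,0,0,0,0,-0.001,255],[0,0,0,0,0,-0.002,255],[0,0,0,0,0,-0.003,255],[0,0,0,0,0,-0.004,255],[0,0,0,0,0,-0.004,255]])

```text
time: 12.05
tcp_pos: [0.5644, 0.2043, 0.2262]
eef_rot: [[0.169, 0.986, -0.001], [0.986, -0.169, -0.001], [-0.001, -0.001, -1.0]]
ft_force: [-0.2, 0.2, -5.8]
gripper_width: 0.0239
```

```bash
cat >> h.py <<'E'
def avgF(n=6):
    F=[];P=[];M=[]
    for i in range(n):
        capture('scene' if i%2 else 'top');st=sense();F.append(st['ft_force']);P.append(st['tcp_pos']);M.append(st['moment'])
    print('t',round(st['time'],2),'F',np.mean(F,0).round(2),'sd',np.std(F,0).round(2),'M',np.mean(M,0).round(3),'P',np.mean(P,0).round(4))
E
python3 -c "
from h import *
avgF()
"
```

```text
t 12.35 F [ 0.09 -0.47 -5.49] sd [0.3  0.42 0.34] M [-0.178 -0.042  0.001] P [0.5644 0.2043 0.2263]
```

Call:
jog_arm(plan=[[0,0,0,0,0,-0.001,255],[0,0,0,0,0,-0.002,255],[0,0,0,0,0,-0.002,255],[0,0,0,0,0,-0.002,255],[0,0,0,0,0,-0.002,255]])

```text
time: 12.85
tcp_pos: [0.5648, 0.2046, 0.2287]
eef_rot: [[0.169, 0.986, 0.0], [0.986, -0.169, -0.0], [-0.0, 0.0, -1.0]]
ft_force: [-0.1, -1.1, -5.3]
gripper_width: 0.0237
```

```bash
python3 -c "
from h import *
avgF(8)
"
```

```text
t 13.25 F [-0.35 -0.83 -6.21] sd [0.49 0.41 0.29] M [-0.32  -0.027 -0.001] P [0.5648 0.2046 0.2287]
```

Call:
jog_arm(plan=[[0,0,0,0,0,0.003,255],[0,0,0,0,0,0.006,255],[0,0,0,-0.012,0,0.006,255],[0,0,0,-0.028,0,0.006,255],[0,0,0,-0.042,0,0.006,255]])

```text
time: 13.75
tcp_pos: [0.5577, 0.161, 0.223]
eef_rot: [[0.17, 0.985, 0.001], [0.985, -0.17, -0.001], [-0.001, 0.001, -1.0]]
ft_force: [-0.7, -0.1, -1.9]
gripper_width: 0.0238
```

Call:
jog_arm(plan=[[0,0,0,0,0,-0.001,255],[0,0,0,0,0,-0.003,255],[0,0,0,0,0,-0.004,255],[0,0,0,0,0,-0.005,255],[0,0,0,0,0,-0.005,255]])

```text
time: 14.25
tcp_pos: [0.5572, 0.1637, 0.2272]
eef_rot: [[0.168, 0.986, -0.001], [0.986, -0.168, -0.0], [-0.0, -0.001, -1.0]]
ft_force: [0.2, 0.1, -7.2]
gripper_width: 0.0234
```

```bash
python3 -c "
from h import *
avgF(6)
"
```

```text
t 14.55 F [ 0.22  0.14 -7.53] sd [0.58 0.41 0.26] M [-0.048 -0.04   0.   ] P [0.5574 0.1635 0.2274]
```

Call:
jog_arm(plan=[[0,0,0,0,0,-0.001,255],[0,0,0,0,0,-0.0015,255],[0,0,0,0,0,-0.0015,255],[0,0,0,0,0,-0.0015,255],[0,0,0,0,0,-0.0015,255]])

```text
time: 15.05
tcp_pos: [0.5577, 0.1633, 0.2292]
eef_rot: [[0.169, 0.986, 0.0], [0.986, -0.169, -0.0], [-0.0, 0.0, -1.0]]
ft_force: [0.3, 0.4, -7.1]
gripper_width: 0.0233
```

```bash
python3 -c "
from h import *
avgF(8)
s=capture('scene')
a=cv2.resize(s['frame'][190:290,260:400],None,fx=5,fy=5,interpolation=2)
cv2.imwrite('pics/c5.png',a[:,:,::-1])
"
```

```text
t 15.45 F [-0.26  0.05 -7.47] sd [0.5  0.35 0.56] M [-0.061 -0.039  0.01 ] P [0.5577 0.1632 0.2292]
```

View pics/c5.png

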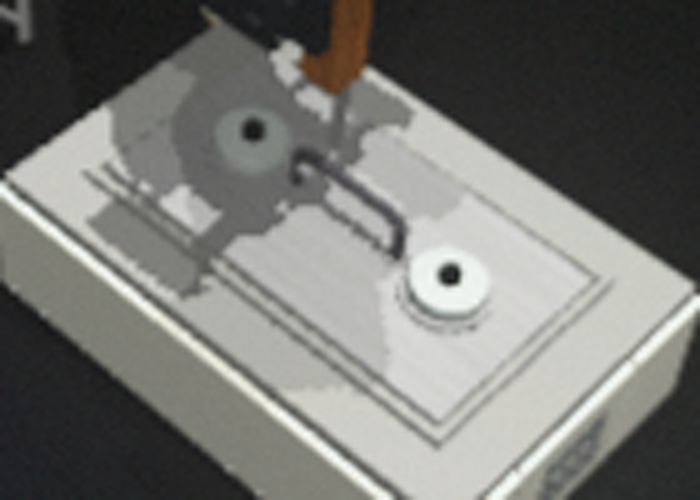

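The hook is in the loop near its -y end and the lid is nearly level with slight tilt. To see which end rose, I'll compare the knob centroids with the first picture.

```bash
python3 -c "
from h import *
p=capture('scene');save(p,'s5.png')
def cen(g,u):
    x,y=map(int,u);w=g[y-4:y+5,x-4:x+5].astype(float);m=np.clip(0.55*np.percentile(w,85)-w,0,None);yy,xx=np.mgrid[-4:5,-4:5];return np.round([x+(m*xx).sum()/m.sum(),y+(m*yy).sum()/m.sum()],2)
a=cv2.imread('pics/s0.png',0);b=cv2.imread('pics/s5.png',0)
for u in ((310,216),(349,245)): print(cen(a,u),cen(b,u))
c,n=np.cos(-.166),np.sin(-.166)
def pr(y,t,piv):  # knob at y, tilt t about pivot end
    dz=abs(y-piv)*t; return proj(p,[.5615-n*y,.184+c*y,.119+dz])-proj(p,[.5615-n*y,.184+c*y,.119])
for piv in(.112,-.112):
    t=.0035/abs(-.021-piv);print('pivot',piv,[pr(y,t,piv).round(2) for y in (-.066,.066)])
# ECC-ish: phase correlation of patches around the right pot and lid far corners
for nm,(x,y,w) in dict(rpot=(337,232,26),rcorner=(362,236,26)).items():
    print(nm,cv2.phaseCorrelate(np.float32(a[y:y+w,x:x+w]),np.float32(b[y:y+w,x:x+w]),cv2.createHanningWindow((w,w),cv2.CV_32F)))
"
```

```text
[309.35 216.76] [310.18 215.7 ]
[348.53 244.78] [349.6  244.62]
pivot 0.112 [array([ 0.1, -1.2]), array([ 0.06, -0.31])]
pivot -0.112 [array([ 0.04, -0.45]), array([ 0.34, -1.74])]
rpot ((1.4283401602678332, 0.5095369111115087), 0.9058275320892962)
rcorner ((0.321759023574117, 0.289359894144809), 1.0831839407095367)
```

The -y end rose, so the balance point lies between the middle and this position. The force ratio puts it about 15 mm to the -y side. Move 8 mm back and try.

Call:
jog_arm(plan=[[0,0,0,0,0,0.003,255],[0,0,0,0,0,0.006,255],[0,0,0,0.003,0,0.0065,255],[0,0,0,0.008,0,0.0065,255],[0,0,0,0.008,0,0.0065,255]])

```text
time: 16.05
tcp_pos: [0.5595, 0.1729, 0.2232]
eef_rot: [[0.168, 0.986, 0.001], [0.986, -0.168, 0.002], [0.002, 0.001, -1.0]]
ft_force: [-0.4, 1.1, -1.8]
gripper_width: 0.0234
```

Call:
jog_arm(plan=[[0,0,0,0,0,-0.002,255],[0,0,0,0,0,-0.004,255],[0,0,0,0,0,-0.005,255],[0,0,0,0,0,-0.0065,255],[0,0,0,0,0,-0.0065,255]])

```text
time: 16.55
tcp_pos: [0.5587, 0.1708, 0.2289]
eef_rot: [[0.169, 0.986, -0.001], [0.986, -0.169, -0.001], [-0.001, -0.001, -1.0]]
ft_force: [0.4, -0.1, -6.2]
gripper_width: 0.0236
```

```bash
cat >> h.py <<'E'
def cen(g,u):
    x,y=map(int,np.round(u));w=g[y-4:y+5,x-4:x+5].astype(float);m=np.clip(0.55*np.percentile(w,85)-w,0,None);yy,xx=np.mgrid[-4:5,-4:5];return np.round([x+(m*xx).sum()/m.sum(),y+(m*yy).sum()/m.sum()],2)
def knobs(name,g1=(310,216),g2=(349,245)):
    p=capture('scene');save(p,name);g=cv2.imread('pics/'+name,0)
    k1,k2=cen(g,g1),cen(g,g2);print('knobs',k1,k2);return p,k1,k2
E
python3 -c "
from h import *
knobs('s6.png');avgF(6);knobs('s6.png')
"
```

```text
knobs [310.1 216.5] [349.87 243.49]
t 16.9 F [-0.21 -0.12 -7.39] sd [0.38 0.42 0.38] M [-0.047 -0.045  0.007] P [0.5589 0.171  0.229 ]
knobs [310.15 216.56] [349.95 243.5 ]
```

Now the -y end stays down, so the balance point is between the two positions. Go back 4 mm.

Call:
jog_arm(plan=[[0,0,0,0,0,0.003,255],[0,0,0,0,0,0.006,255],[0,0,0,-0.002,0,0.0065,255],[0,0,0,-0.004,0,0.0065,255],[0,0,0,-0.004,0,0.0065,255]])

```text
time: 17.45
tcp_pos: [0.5587, 0.1668, 0.2232]
eef_rot: [[0.17, 0.985, 0.001], [0.985, -0.17, -0.0], [0.0, 0.001, -1.0]]
ft_force: [0.6, 0.1, 0.0]
gripper_width: 0.0237
```

Call:
jog_arm(plan=[[0,0,0,0,0,-0.002,255],[0,0,0,0,0,-0.004,255],[0,0,0,0,0,-0.005,255],[0,0,0,0,0,-0.0065,255],[0,0,0,0,0,-0.0065,255]])

```text
time: 17.95
tcp_pos: [0.5581, 0.167, 0.2289]
eef_rot: [[0.169, 0.986, -0.001], [0.986, -0.169, -0.0], [-0.001, -0.001, -1.0]]
ft_force: [1.0, 0.3, -7.1]
gripper_width: 0.0236
```

```bash
python3 -c "
from h import *
knobs('s7.png');avgF(6);knobs('s7.png')
"
```

```text
knobs [310.29 216.11] [349.73 244.5 ]
t 18.3 F [ 0.05  0.07 -7.54] sd [0.4  0.52 0.77] M [-0.054 -0.062  0.012] P [0.5582 0.1671 0.229 ]
knobs [310.22 216.11] [349.75 244.49]
```

Nearly level, both ends up. Raise 4 mm more and check that the tilt does not grow.

Call:
jog_arm(plan=[[0,0,0,0,0,-0.001,255],[0,0,0,0,0,-0.002,255],[0,0,0,0,0,-0.003,255],[0,0,0,0,0,-0.004,255],[0,0,0,0,0,-0.004,255]])

```text
time: 18.85
tcp_pos: [0.5585, 0.1673, 0.2334]
eef_rot: [[0.169, 0.986, 0.0], [0.986, -0.169, 0.0], [0.0, 0.0, -1.0]]
ft_force: [1.2, -0.4, -7.7]
gripper_width: 0.0239
```

```bash
python3 -c "
from h import *
knobs('s8.png');avgF(4);knobs('s8.png')
"
```

```text
knobs [310.39 215.09] [349.96 243.43]
t 19.1 F [ 0.03  0.19 -7.38] sd [0.28 0.35 0.46] M [-0.05  -0.049  0.002] P [0.5584 0.1672 0.2332]
knobs [310.4  215.11] [349.9  243.43]
```

The lid hangs free and level, with both knobs rising equally. Lift it clear slowly.

Call:
jog_arm(plan=[[0,0,0,0,0,-0.001,255],[0,0,0,0,0,-0.003,255],[0,0,0,0,0,-0.006,255],[0,0,0,0,0,-0.01,255],[0,0,0,0,0,-0.014,255]])

```text
time: 19.65
tcp_pos: [0.5585, 0.1673, 0.2477]
eef_rot: [[0.169, 0.986, 0.0], [0.986, -0.169, 0.0], [0.0, 0.0, -1.0]]
ft_force: [0.3, -0.5, -7.2]
gripper_width: 0.0237
```

Call:
jog_arm(plan=[[0,0,0,0,0,-0.005,255],[0,0,0,0,0,-0.01,255],[0,0,0,0,0,-0.015,255],[0,0,0,0,0,-0.02,255],[0,0,0,0,0,-0.025,255]])

```text
time: 20.15
tcp_pos: [0.5584, 0.1672, 0.2727]
eef_rot: [[0.169, 0.986, 0.0], [0.986, -0.169, -0.0], [-0.0, 0.0, -1.0]]
ft_force: [-0.4, -0.6, -6.9]
gripper_width: 0.0236
```

Call:
jog_arm(plan=[[0,0,0,0,0,-0.005,255],[0,0,0,0,0,-0.01,255],[0,0,0,0,0,-0.014,255],[0,0,0,0,0,-0.017,255],[0,0,0,0,0,-0.019,255]])

```text
time: 20.65
tcp_pos: [0.5584, 0.1672, 0.2915]
eef_rot: [[0.169, 0.986, 0.0], [0.986, -0.169, -0.0], [0.0, 0.0, -1.0]]
ft_force: [-0.2, -0.2, -7.4]
gripper_width: 0.0234
```

Call:
jog_arm(plan=[[0,0,0,0,0,-0.001,255],[0,0,0,0,0,-0.001,255],[0,0,0,0,0,-0.001,255],[0,0,0,0,0,-0.001,255],[0,0,0,0,0,-0.001,255]])

```text
time: 21.15
tcp_pos: [0.5583, 0.1672, 0.2921]
eef_rot: [[0.169, 0.986, -0.0], [0.986, -0.169, -0.0], [-0.0, -0.0, -1.0]]
ft_force: [0.8, 0.2, -6.9]
gripper_width: 0.0237
```

```bash
python3 -c "
from h import *
p=capture('scene');save(p,'s9.png')
c,n=np.cos(-.166),np.sin(-.166)
L=lambda x,y,z:np.array([.5615+c*x-n*y,.186+n*x+c*y,z])
g=[proj(p,L(0,y,.165+.021))+[0,1] for y in (-.066,.066)]
print(g)
p,k1,k2=knobs('s9.png',*g)
print([onz(p,k,.186).round(4) for k in (k1,k2)])
go([.5333,-.206,.293],.0658)
a=cv2.resize(p['frame'][140:270,240:400],None,fx=4.5,fy=4.5,interpolation=2)
cv2.imwrite('pics/c9.png',a[:,:,::-1])
"
```

```text
[array([311.96198424, 199.0374069 ]), array([353.40246523, 227.31564487])]
knobs [311.68 199.24] [353.07 227.62]
[array([0.5546, 0.1227, 0.186 ]), array([0.5764, 0.2524, 0.186 ])]
t 21.25 tcp [0.5583 0.1672 0.2921] turn [-1.000e-04  1.000e-04 -2.358e-01] shift [-0.372   0.0385 -0.0008] F [ 0.7  -0.77 -7.45] M [-0.05 -0.09 -0.04] w 0.0238
```

View pics/c9.png

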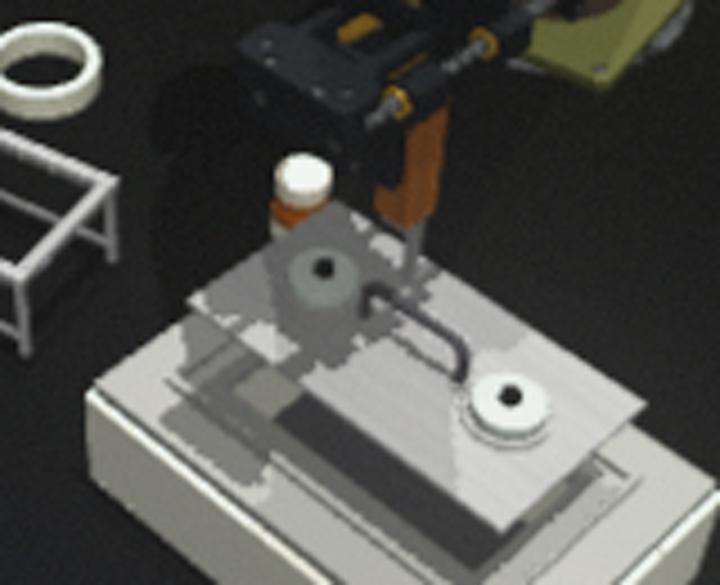

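The lid hangs level above the open trough (plate corners near 190,300 and 645,405) and the hook is in the loop. Travel slowly to the stand.

Call:
jog_arm(plan=[[0,0,0,-0.0015,0,0,255],[0,0,0,-0.0045,0,0,255],[0,0,0,-0.009,0,0,255],[0,0,0,-0.015,0,0,255],[0,0,0,-0.0225,0.0005,0,255]])

```text
time: 21.75
tcp_pos: [0.5549, 0.1444, 0.2922]
eef_rot: [[0.169, 0.986, -0.0], [0.986, -0.169, -0.0], [-0.0, -0.0, -1.0]]
ft_force: [-0.3, -0.3, -7.7]
gripper_width: 0.0237
```

Call:
jog_arm(plan=[[0,0,0,-0.0094,0.0008,0,255],[0,0,0,-0.0188,0.0018,0,255],[0,0,0,-0.0282,0.003,0,255],[0,0,0,-0.0376,0.0042,0,255],[0,0,0,-0.047,0.0055,0,255]])

```text
time: 22.25
tcp_pos: [0.5526, 0.0967, 0.2922]
eef_rot: [[0.169, 0.986, 0.0], [0.986, -0.169, -0.0], [-0.0, 0.0, -1.0]]
ft_force: [0.5, -0.2, -7.3]
gripper_width: 0.0242
```

Call:
jog_arm(plan=[[0,0,0,-0.0094,0.0012,0,255],[0,0,0,-0.0188,0.0024,0,255],[0,0,0,-0.0282,0.0036,0,255],[0,0,0,-0.0376,0.0048,0,255],[0,0,0,-0.047,0.006,0,255]])

```text
time: 22.75
tcp_pos: [0.5505, 0.0496, 0.2922]
eef_rot: [[0.169, 0.986, 0.0], [0.986, -0.169, -0.0], [-0.0, 0.0, -1.0]]
ft_force: [-0.1, 0.5, -7.4]
gripper_width: 0.0237
```

Call:
jog_arm(plan=[[0,0,0,-0.0094,0.0012,0,255],[0,0,0,-0.0188,0.0024,0,255],[0,0,0,-0.0282,0.0036,0,255],[0,0,0,-0.0376,0.0048,0,255],[0,0,0,-0.047,0.006,0,255]])

```text
time: 23.25
tcp_pos: [0.5484, 0.0022, 0.2922]
eef_rot: [[0.169, 0.986, 0.0], [0.986, -0.169, -0.0], [-0.0, 0.0, -1.0]]
ft_force: [-0.4, -0.3, -7.1]
gripper_width: 0.0238
```

Call:
jog_arm(plan=[[0,0,0,-0.0094,0.0012,0,255],[0,0,0,-0.0188,0.0024,0,255],[0,0,0,-0.0282,0.0036,0,255],[0,0,0,-0.0376,0.0048,0,255],[0,0,0,-0.047,0.006,0,255]])

```text
time: 23.75
tcp_pos: [0.5464, -0.0451, 0.2922]
eef_rot: [[0.169, 0.986, 0.0], [0.986, -0.169, -0.0], [-0.0, 0.0, -1.0]]
ft_force: [-0.2, 0.3, -6.6]
gripper_width: 0.0237
```

Call:
jog_arm(plan=[[0,0,0,-0.0094,0.0012,0,255],[0,0,0,-0.0188,0.0024,0,255],[0,0,0,-0.0282,0.0036,0,255],[0,0,0,-0.0376,0.0048,0,255],[0,0,0,-0.047,0.006,0,255]])

```text
time: 24.25
tcp_pos: [0.5443, -0.0924, 0.2922]
eef_rot: [[0.169, 0.986, 0.0], [0.986, -0.169, -0.0], [-0.0, 0.0, -1.0]]
ft_force: [-0.2, -0.1, -7.8]
gripper_width: 0.0234
```

Call:
jog_arm(plan=[[0,0,0,-0.0094,0.0012,0,255],[0,0,0,-0.0188,0.0024,0,255],[0,0,0,-0.0282,0.0036,0,255],[0,0,0,-0.0376,0.0044,0,255],[0,0,0,-0.047,0.005,0,255]])

```text
time: 24.75
tcp_pos: [0.5413, -0.1396, 0.2922]
eef_rot: [[0.169, 0.986, 0.0], [0.986, -0.169, -0.0], [-0.0, 0.0, -1.0]]
ft_force: [-0.7, -0.1, -8.0]
gripper_width: 0.0238
```

Call:
jog_arm(plan=[[0,0,0,-0.0094,0.0004,0,255],[0,0,0,-0.0188,0.0006,0,255],[0,0,0,-0.0282,0.0006,0,255],[0,0,0,-0.0376,0.0006,0,255],[0,0,0,-0.0465,0.0006,0,255]])

```text
time: 25.25
tcp_pos: [0.5339, -0.1856, 0.2922]
eef_rot: [[0.169, 0.986, -0.0], [0.986, -0.169, -0.0], [-0.0, -0.0, -1.0]]
ft_force: [-0.6, -0.8, -7.4]
gripper_width: 0.0237
```

Call:
jog_arm(plan=[[0,0,0,-0.0075,0,0,255],[0,0,0,-0.0135,0,0,255],[0,0,0,-0.018,0,0,255],[0,0,0,-0.021,0,0,255],[0,0,0,-0.0225,0,0,255]])

```text
time: 25.75
tcp_pos: [0.5303, -0.2071, 0.2922]
eef_rot: [[0.169, 0.986, 0.0], [0.986, -0.169, 0.0], [0.0, 0.0, -1.0]]
ft_force: [0.5, 0.3, -7.5]
gripper_width: 0.0234
```

```bash
python3 -c "
from h import *
go([.5318,-.207,.292],.0658)"
```

```text
t 25.75 tcp [ 0.5303 -0.2071  0.2922] turn [ 1.000e-04 -0.000e+00 -2.358e-01] shift [0.0003 0.0015 0.0002] F [ 0.54  0.31 -7.49] M [-0.03 -0.06  0.01] w 0.0234
```

Now turn slowly in place.

Call:
jog_arm(plan=[[0,0,-0.006,0,0.0003,0,255],[0,0,-0.018,0,0.0006,0,255],[0,0,-0.034,0,0.0009,0,255],[0,0,-0.05,0,0.0012,0,255],[0,0,-0.066,0,0.0015,0,255]])

```text
time: 26.25
tcp_pos: [0.5318, -0.2071, 0.2923]
eef_rot: [[0.102, 0.995, 0.0], [0.995, -0.102, -0.0], [-0.0, 0.0, -1.0]]
ft_force: [-0.1, 0.2, -6.9]
gripper_width: 0.0238
```

Call:
jog_arm(plan=[[0,0,-0.016,0,0,0,255],[0,0,-0.032,0,0,0,255],[0,0,-0.048,0,0,0,255],[0,0,-0.064,0,0,0,255],[0,0,-0.08,0,0,0,255]])

```text
time: 26.75
tcp_pos: [0.5317, -0.2072, 0.2922]
eef_rot: [[0.023, 1.0, 0.0], [1.0, -0.023, -0.0], [-0.0, 0.0, -1.0]]
ft_force: [0.1, -0.3, -7.6]
gripper_width: 0.024
```

Call:
jog_arm(plan=[[0,0,-0.016,0,0,0,255],[0,0,-0.032,0,0,0,255],[0,0,-0.048,0,0,0,255],[0,0,-0.064,0,0,0,255],[0,0,-0.074,0,0,0,255]])

```text
time: 27.25
tcp_pos: [0.5317, -0.2072, 0.2922]
eef_rot: [[-0.051, 0.999, 0.0], [0.999, 0.051, -0.0], [-0.0, 0.0, -1.0]]
ft_force: [0.2, -0.6, -7.7]
gripper_width: 0.0236
```

Call:
jog_arm(plan=[[0,0,-0.008,0,0,0,255],[0,0,-0.013,0,0,0,255],[0,0,-0.016,0,0,0,255],[0,0,-0.016,0,0,0,255],[0,0,-0.016,0,0,0,255]])

```text
time: 27.75
tcp_pos: [0.5318, -0.2072, 0.2922]
eef_rot: [[-0.066, 0.998, -0.0], [0.998, 0.066, -0.0], [-0.0, -0.0, -1.0]]
ft_force: [0.9, 0.9, -8.0]
gripper_width: 0.0235
```

```bash
python3 -c "
from h import *
go([.5318,-.207,.292],.0658)
p=capture('scene');t=capture('top');save(p,'s10.png');save(t,'t10.png')
c,n=np.cos(.0658),np.sin(.0658)
L=lambda x,y,z:np.array([.532+c*x-n*y,-.187+n*x+c*y,z])
g=[proj(p,L(0,y,.165+.021))+[0,.5] for y in (-.066,.066)];print(np.round(g,1))
a=cv2.imread('pics/s10.png',0)
k=[cen(a,u) for u in g];print(k,[onz(p,u,.186).round(4) for u in k])
A=p['frame'][110:240,160:310];B=t['frame'][130:260,290:420]
cv2.imwrite('pics/c10.png',np.hstack([cv2.resize(A,(450,390),interpolation=2),cv2.resize(B,(390,390),interpolation=2)])[:,:,::-1][:,:800])
"
```

```text
t 27.75 tcp [ 0.5318 -0.2072  0.2922] turn [-0.      0.      0.0002] shift [0.0001 0.0001 0.0002] F [ 0.92  0.86 -8.02] M [-0.03 -0.08  0.02] w 0.0235
[[206.9 142.5]
 [243.6 157.8]]
[array([206.75, 142.84]), array([243.79, 158.15])] [array([ 0.5397, -0.2502,  0.186 ]), array([ 0.5301, -0.1185,  0.186 ])]
```

View pics/c10.png

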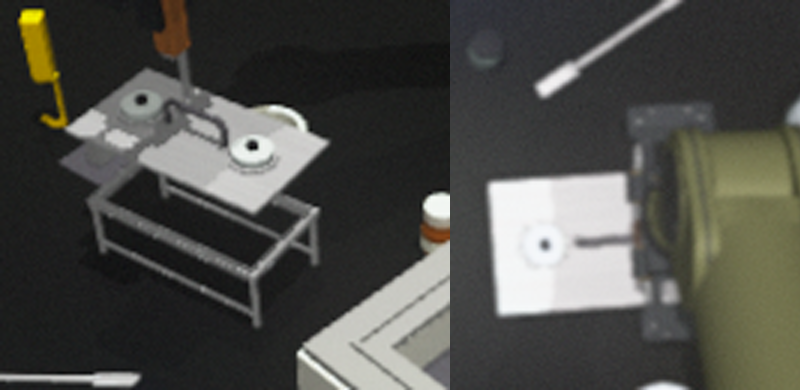

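The lid hangs level above the stand, roughly aligned with it (knobs at 141,99 and 252,146 in the left crop). I'll refine the offset by comparing the lid and stand within the same views.

```bash
python3 -c "
from h import *
np.set_printoptions(precision=4,suppress=True)
p=capture('scene');t=capture('top')
r=[onz(p,k,.119) for k in ((309.35,216.76),(348.53,244.78))];print('lid at rest by scene knobs',np.mean(r,0))
m=onz(t,(304.5,212.3),.167);print('top: lid centre from +y end',m[:2]-.112*np.array([-.0735,.997]))
# stand in scene: optimise frame rim against brightness of s0
a=cv2.GaussianBlur(cv2.imread('pics/s0.png',0),(0,0),.7).astype(np.float32);b=cv2.GaussianBlur(cv2.imread('pics/t0.png',0),(0,0),.7).astype(np.float32)
u=np.linspace(-1,1,60)
R=np.array([[s*.052,v*.1] for s in(-1,1) for v in u]+[[v*.052,s*.1] for s in(-1,1) for v in u])
from scipy.optimize import minimize
def val(im,cam,q):
    c,n=np.cos(q[2]),np.sin(q[2]);X=np.c_[q[0]+c*R[:,0]-n*R[:,1],q[1]+n*R[:,0]+c*R[:,1],np.full(len(R),.079)]
    U=np.array([proj(cam,x) for x in X],np.float32);return cv2.remap(im,U[:,:1],U[:,1:],1).mean()
for nm,im,cam in(('scene',a,p),('top',b,t)):
    q0=np.array([.532,-.187,.066]);o=minimize(lambda q:-val(im,cam,q),q0,method='Nelder-Mead',options=dict(initial_simplex=np.array([q0,q0+[.008,0,0],q0+[0,.008,0],q0+[0,0,.06]])));print('stand',nm,o.x,o.fun)
"
```

```text
lid at rest by scene knobs [0.5654 0.1847 0.119 ]
top: lid centre from +y end [ 0.5302 -0.1886]
stand scene [ 0.5363 -0.1889  0.0694] -183.72274780273438
stand top [ 0.5319 -0.1901  0.0674] -216.6266326904297
```

Call:
jog_arm(plan=[[0,0,0,-0.0004,0.0003,0.001,255],[0,0,0,-0.001,0.0006,0.003,255],[0,0,0,-0.0018,0.001,0.006,255],[0,0,0,-0.0026,0.0013,0.01,255],[0,0,0,-0.003,0.0015,0.015,255]])

```text
time: 28.45
tcp_pos: [0.5335, -0.2103, 0.2768]
eef_rot: [[-0.066, 0.998, 0.0], [0.998, 0.066, -0.0], [-0.0, 0.0, -1.0]]
ft_force: [0.7, 0.4, -7.0]
gripper_width: 0.024
```

Call:
jog_arm(plan=[[0,0,0,0,0,0.006,255],[0,0,0,0,0,0.012,255],[0,0,0,0,0,0.018,255],[0,0,0,0,0,0.024,255],[0,0,0,0,0,0.03,255]])

```text
time: 28.95
tcp_pos: [0.5335, -0.21, 0.2467]
eef_rot: [[-0.066, 0.998, -0.0], [0.998, 0.066, 0.0], [0.0, -0.0, -1.0]]
ft_force: [0.3, 0.3, -7.5]
gripper_width: 0.0236
```

Call:
jog_arm(plan=[[0,0,0,0,0,0.006,255],[0,0,0,0,0,0.012,255],[0,0,0,0,0,0.018,255],[0,0,0,0,0,0.022,255],[0,0,0,0,0,0.025,255]])

```text
time: 29.45
tcp_pos: [0.5334, -0.2101, 0.2218]
eef_rot: [[-0.066, 0.998, -0.0], [0.998, 0.066, 0.0], [0.0, -0.0, -1.0]]
ft_force: [-0.5, -0.5, -6.9]
gripper_width: 0.0233
```

Call:
jog_arm(plan=[[0,0,0,0,0,0.002,255],[0,0,0,0,0,0.004,255],[0,0,0,0,0,0.006,255],[0,0,0,0,0,0.008,255],[0,0,0,0,0,0.009,255]])

```text
time: 29.95
tcp_pos: [0.5334, -0.2101, 0.2131]
eef_rot: [[-0.066, 0.998, -0.0], [0.998, 0.066, -0.0], [-0.0, -0.0, -1.0]]
ft_force: [0.0, 0.6, -7.4]
gripper_width: 0.0238
```

```bash
python3 -c "
from h import *
go([.5333,-.21,.207],.0658)
p=capture('scene');save(p,'s11.png')
c,n=np.cos(.0658),np.sin(.0658)
L=lambda x,y,z:np.array([.5363+c*x-n*y,-.1889+n*x+c*y,z])
g=[proj(p,L(0,y,.086+.021)) for y in (-.066,.066)]
a=cv2.imread('pics/s11.png',0);k=[cen(a,u) for u in g];w=[onz(p,u,.107) for u in k];print(np.round(g,1),k,np.round(w,4),'mid',np.mean(w,0))
"
```

```text
t 29.95 tcp [ 0.5334 -0.2101  0.2131] turn [-0.0001  0.0001  0.0002] shift [ 0.0001 -0.0001  0.0061] F [ 0.01  0.61 -7.45] M [-0.08 -0.1   0.05] w 0.0238
[[208.8 163.3]
 [243.9 178.9]] [array([209.06, 163.54]), array([244.12, 179.15])] [[ 0.5409 -0.2535  0.107 ]
 [ 0.5325 -0.1218  0.107 ]] mid [ 0.53672494 -0.18766771  0.107     ]
```

Centred within about 1.5 mm. Set it down slowly.

Call:
jog_arm(plan=[[0,0,0,0,0,0.001,255],[0,0,0,0,0,0.002,255],[0,0,0,0,0,0.003,255],[0,0,0,0,0,0.004,255],[0,0,0,0,0,0.005,255]])

```text
time: 30.5
tcp_pos: [0.5336, -0.2101, 0.2082]
eef_rot: [[-0.066, 0.998, 0.0], [0.998, 0.066, -0.0], [-0.0, 0.0, -1.0]]
ft_force: [-0.2, 0.4, -7.0]
gripper_width: 0.0241
```

Call:
jog_arm(plan=[[0,0,0,0,0,0.001,255],[0,0,0,0,0,0.002,255],[0,0,0,0,0,0.003,255],[0,0,0,0,0,0.004,255],[0,0,0,0,0,0.005,255]])

```text
time: 31.0
tcp_pos: [0.5336, -0.2101, 0.2034]
eef_rot: [[-0.066, 0.998, 0.001], [0.998, 0.066, -0.0], [-0.0, 0.001, -1.0]]
ft_force: [0.7, -0.3, -1.2]
gripper_width: 0.0233
```

```bash
python3 -c "
from h import *
avgF(3)
p=capture('scene');save(p,'s12.png')
a=cv2.imread('pics/s12.png',0);k=[cen(a,u) for u in ((209,165),(244,181))];w=[onz(p,u,.101) for u in k];print(k,np.round(w,4),'mid',np.mean(w,0))
"
```

```text
t 31.15 F [-0.1  -0.05 -1.6 ] sd [0.18 0.36 0.14] M [-0.06  -0.107  0.01 ] P [ 0.5334 -0.2101  0.2032]
[array([209.27, 164.91]), array([244.25, 180.18])] [[ 0.5405 -0.254   0.101 ]
 [ 0.5309 -0.1232  0.101 ]] mid [ 0.53570782 -0.18860997  0.101     ]
```

Landed. The hook carries only the lifter's own weight. Lower the hook clear of the bar, back out and rise.

Call:
jog_arm(plan=[[0,0,0,0,0,0.003,255],[0,0,0,0,0,0.006,255],[0,0,0,0,0,0.009,255],[0,0,0,0,0,0.0115,255],[0,0,0,0,0,0.0115,255]])

```text
time: 31.7
tcp_pos: [0.5332, -0.21, 0.1912]
eef_rot: [[-0.066, 0.998, -0.001], [0.998, 0.066, 0.0], [0.0, -0.001, -1.0]]
ft_force: [1.0, -0.3, -1.2]
gripper_width: 0.0235
```

Call:
jog_arm(plan=[[0,0,0,0,-0.004,0,255],[0,0,0,0,-0.01,0,255],[0,0,0,0,-0.017,0,255],[0,0,0,0,-0.023,0,255],[0,0,0,0,-0.028,0,255]])

```text
time: 32.2
tcp_pos: [0.5046, -0.2121, 0.1918]
eef_rot: [[-0.066, 0.998, -0.0], [0.998, 0.066, -0.0], [-0.0, -0.0, -1.0]]
ft_force: [0.3, -0.4, -0.7]
gripper_width: 0.0236
```

```bash
python3 -c "
from h import *
go([.5055,-.212,.192],.0658)
p=capture('scene');save(p,'s13.png')
a=cv2.imread('pics/s13.png',0);k=[cen(a,u) for u in ((209,165),(244,180))];w=[onz(p,u,.101) for u in k];print(k,np.round(w,4),'mid',np.mean(w,0))
"
```

```text
t 32.2 tcp [ 0.5046 -0.2121  0.1918] turn [-0.0003  0.0003 -0.0001] shift [ 0.0001  0.0009 -0.0002] F [ 0.31 -0.4  -0.7 ] M [-0.06 -0.04 -0.02] w 0.0236
[array([209.25, 164.87]), array([244.26, 180.18])] [[ 0.5404 -0.2542  0.101 ]
 [ 0.5309 -0.1232  0.101 ]] mid [ 0.53564766 -0.1886877   0.101     ]
```

The lid stayed put. Rise and return to the holder.

Call:
jog_arm(plan=[[0,0,0,0,0,-0.006,255],[0,0,0,0,0,-0.018,255],[0,0,0,0,0,-0.032,255],[0,0,0,0,0,-0.046,255],[0,0,0,0,0,-0.058,255]])

```text
time: 32.75
tcp_pos: [0.5063, -0.2118, 0.2515]
eef_rot: [[-0.066, 0.998, 0.002], [0.998, 0.066, -0.0], [-0.001, 0.002, -1.0]]
ft_force: [0.4, -0.1, -1.3]
gripper_width: 0.0234
```

Call:
jog_arm(plan=[[0,0,0.015,-0.02,-0.004,0,255],[0,0,0.03,-0.05,-0.009,0,255],[0,0,0.045,-0.085,-0.014,0,255],[0,0,0.06,-0.12,-0.019,0,255],[0,0,0.071,-0.15,-0.024,0,255]])

```text
time: 33.25
tcp_pos: [0.4913, -0.3653, 0.2506]
eef_rot: [[0.007, 1.0, 0.001], [1.0, -0.007, -0.001], [-0.001, 0.001, -1.0]]
ft_force: [0.3, -0.7, -1.7]
gripper_width: 0.0236
```

```bash
python3 -c "
from h import *
go([.4715,-.4002,.17],-.005)"
```

```text
t 33.25 tcp [ 0.4913 -0.3653  0.2506] turn [ 0.0008  0.0009 -0.0015] shift [-0.0349 -0.0197  0.0806] F [ 0.3  -0.72 -1.66] M [-0.03 -0.1   0.  ] w 0.0236
```

Call:
jog_arm(plan=[[0,0,-0.001,-0.012,-0.006,0.01,255],[0,0,-0.001,-0.025,-0.014,0.03,255],[0,0,-0.001,-0.035,-0.02,0.05,255],[0,0,-0.001,-0.035,-0.02,0.07,255],[0,0,-0.001,-0.035,-0.02,0.076,255]])

```text
time: 33.75
tcp_pos: [0.4697, -0.3964, 0.1715]
eef_rot: [[0.003, 1.0, -0.004], [1.0, -0.003, 0.003], [0.003, -0.004, -1.0]]
ft_force: [0.6, 0.6, -1.8]
gripper_width: 0.0238
```

Call:
jog_arm(plan=[[0,0,0,0,0,0,255],[0,0,0,0,0,0,255],[0,0,0,0,0,0,255],[0,0,0,0,0,0,255],[0,0,0,0,0,0,255]])

```text
time: 34.25
tcp_pos: [0.4717, -0.3982, 0.1744]
eef_rot: [[0.004, 1.0, 0.001], [1.0, -0.004, -0.001], [-0.001, 0.001, -1.0]]
ft_force: [0.0, -1.0, -1.3]
gripper_width: 0.0234
```

```bash
python3 -c "
from h import *
go([.4715,-.4002,.11],-.005);s=capture('scene');t=capture('top');go([.4715,-.4002,.11],-.005)
a=cv2.resize(s['frame'][90:190,140:240],None,fx=4,fy=4,interpolation=2);b=cv2.resize(t['frame'][180:280,360:460],None,fx=4,fy=4,interpolation=2)
cv2.imwrite('pics/c14.png',np.hstack([a,b])[:,:,::-1])"
```

```text
t 34.25 tcp [ 0.4717 -0.3982  0.1744] turn [0.001  0.0007 0.0012] shift [-0.002  -0.0002  0.0644] F [ 0.03 -1.03 -1.32] M [-0.02 -0.1   0.08] w 0.0234
t 34.35 tcp [ 0.4714 -0.3981  0.1741] turn [0.0004 0.0004 0.001 ] shift [-0.002   0.0001  0.0641] F [-0.28  0.79 -2.4 ] M [-0.04 -0.09 -0.02] w 0.0237
```

View pics/c14.png

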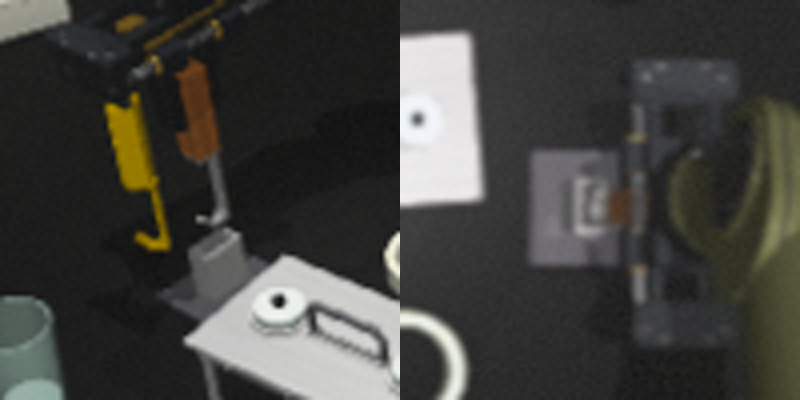

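The lifter is upright with its hook (210,218) just above the pocket (215,250), and the lid lies on the stand. Lower it in.

Call:
jog_arm(plan=[[0,0,0.001,-0.002,0,0.008,255],[0,0,0.001,-0.002,0,0.014,255],[0,0,0.001,-0.002,0,0.02,255],[0,0,0.001,-0.002,0,0.026,255],[0,0,0.001,-0.002,0,0.032,255]])

```text
time: 34.85
tcp_pos: [0.4712, -0.4, 0.141]
eef_rot: [[0.005, 1.0, -0.0], [1.0, -0.005, 0.0], [0.0, -0.0, -1.0]]
ft_force: [-0.7, 0.8, -1.3]
gripper_width: 0.0236
```

Call:
jog_arm(plan=[[0,0,0,0,0,0.008,255],[0,0,0,0,0,0.015,255],[0,0,0,0,0,0.022,255],[0,0,0,0,0,0.027,255],[0,0,0,0,0,0.029,255]])

```text
time: 35.35
tcp_pos: [0.471, -0.3999, 0.112]
eef_rot: [[0.005, 1.0, -0.001], [1.0, -0.005, 0.0], [0.0, -0.001, -1.0]]
ft_force: [-0.3, 0.0, -2.2]
gripper_width: 0.0238
```

```bash
python3 -c "
from h import *
avgF(3);go([.4715,-.4002,.11],-.005)"
```

```text
t 35.5 F [ 0.44 -0.12 -1.42] sd [0.08 0.63 0.67] M [-0.042 -0.086 -0.007] P [ 0.4712 -0.4     0.1124]
t 35.5 tcp [ 0.4714 -0.4001  0.1128] turn [0.0002 0.0001 0.0001] shift [-0.0001  0.0001  0.0028] F [ 0.54  0.74 -2.33] M [-0.04 -0.12  0.01] w 0.0237
```

Inside, about 2.5 mm above the floor. Lower the rest, open gently, then withdraw upwards.

Call:
jog_arm(plan=[[0,0,0,0,0,0.001,255],[0,0,0,0,0,0.002,255],[0,0,0,0,0,0.0025,255],[0,0,0,0,0,0.0025,200],[0,0,0,0,0,0.0025,150]])

```text
time: 36.0
tcp_pos: [0.4715, -0.4002, 0.1104]
eef_rot: [[0.005, 1.0, 0.0], [1.0, -0.005, -0.0], [-0.0, 0.0, -1.0]]
ft_force: [0.3, -0.5, -0.4]
gripper_width: 0.0297
```

Call:
jog_arm(plan=[[0,0,0,0,0,0,100],[0,0,0,0,0,0,0],[0,0,0,0,0,0,0],[0,0,0,0,0,0,0],[0,0,0,0,0,0,0]])

```text
time: 36.5
tcp_pos: [0.4713, -0.4001, 0.1103]
eef_rot: [[0.005, 1.0, 0.0], [1.0, -0.005, -0.0], [-0.0, 0.0, -1.0]]
ft_force: [0.3, -0.0, 0.1]
gripper_width: 0.0698
```

Call:
jog_arm(plan=[[0,0,0,0,0,-0.01,0],[0,0,0,0,0,-0.03,0],[0,0,0,0,0,-0.06,0],[0,0,0,0,0,-0.09,0],[0,0,0,0,0,-0.12,0]])

```text
time: 37.0
tcp_pos: [0.4713, -0.3999, 0.2322]
eef_rot: [[0.005, 1.0, 0.0], [1.0, -0.005, -0.0], [-0.0, 0.0, -1.0]]
ft_force: [0.3, -1.1, 0.1]
gripper_width: 0.0884
```

Call:
jog_arm(plan=[[0,0,0,0,-0.03,-0.01,0],[0,0,0,0,-0.07,-0.02,0],[0,0,0,0,-0.11,-0.03,0],[0,0,0,0,-0.14,-0.03,0],[0,0,0,0,-0.15,-0.03,0]])

```text
time: 37.5
tcp_pos: [0.3176, -0.3999, 0.261]
eef_rot: [[0.008, 1.0, -0.003], [1.0, -0.008, -0.001], [-0.001, -0.003, -1.0]]
ft_force: [0.3, -1.0, -0.1]
gripper_width: 0.0883
```

```bash
python3 -c "
from h import *
go([.47,-.4,.2],0);s=capture('scene');t=capture('top')
a=cv2.imread('pics/s0.png')[:,:,::-1]
b=cv2.resize(s['frame'][90:240,130:300],None,fx=3,fy=3,interpolation=2);d=cv2.resize(t['frame'][160:270,330:430],None,fx=2.8,fy=2.8,interpolation=2)
c=np.zeros((450,800,3),np.uint8);c[:b.shape[0],:b.shape[1]]=b;c[:d.shape[0],515:515+d.shape[1]]=d
cv2.imwrite('pics/c15.png',c[:,:,::-1])
x0=a.astype(int)
for n,z in (('beaker',0),('jar',0),('vial',0),('tape',0),('reagent',0),('spatula',0),('tipbox',0)):
    o=[d for d in boxes_of(s,n)[:1]];print(n,[np.round(d['point']).tolist() for d in o])
g=cv2.cvtColor(s['frame'],cv2.COLOR_RGB2GRAY);k=[cen(g,u) for u in ((209,165),(244,180))];print(k,np.mean([onz(s,u,.101) for u in k],0).round(4))
"
```

```text
t 37.5 tcp [ 0.3176 -0.3999  0.261 ] turn [-0.0025  0.0012 -0.0084] shift [0.0012 0.1525 0.0606] F [ 0.29 -1.05 -0.14] M [-0.   -0.12  0.  ] w 0.0883
beaker [[145.0, 178.0]]
jar [[188.0, 132.0]]
vial [[210.0, 245.0]]
tape [[245.0, 152.0]]
reagent [[422.0, 326.0]]
spatula [[198.0, 234.0]]
tipbox [[447.0, 276.0]]
[array([209.29, 164.93]), array([244.26, 180.19])] [ 0.5357 -0.1885  0.101 ]
```

View pics/c15.png

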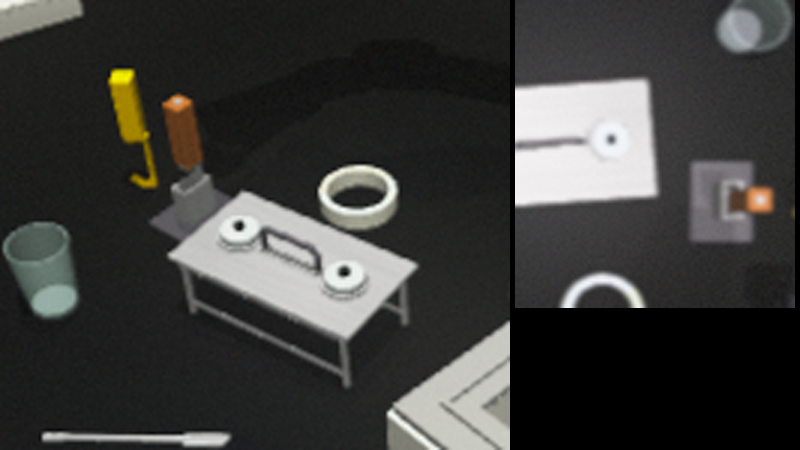

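The lid sits flat and centred on the stand with both pots in place. The lifter stands upright in its holder (180,130), and the neighbouring things look unmoved. Handing in.

```bash
python3 -c "
from station import *
print(job_done())"
```

```text
the job is handed in; nothing more can be done
None
```

The lid is on the cooling stand with both pots still in it, and the lifter is back upright in its holder. I handed the job in at about 37.6 s; it reports no verdict.

- **Finding the balance:** I raised the lid a few mm at points on both sides of the loop and compared forces and knob heights. It balanced about 19 mm from the middle towards the -y pot, where both knobs rose equally. Total weight came out at about 6 N.
- **Carrying and landing:** I carried it slowly, turned it to the stand's direction and set it down at about 1 cm/s. The force reading then fell back to the lifter's own weight.
- **Lid position:** the last image put the lid within about 1 mm of the stand's centre. A fit with the same camera before landing agreed in direction to about 1 degree.
- **Lifter and robot:** the lifter stands in the pocket, with the open gripper clear of it.
- **Bystanders:** the beaker, tape and spatula look unmoved in the last image. I did not measure any bystander against its starting position.

**Disagreements:**
- The two cameras differ by up to about 4 mm in absolute x, so I centred the lid by comparing it with the stand within each camera.
- The first force ratio put the balance at about 15 mm; the later probes corrected it to about 19 mm.
- In the last check the network mistook the lifter for the jar. The jar was last seen in place before the set-down, and nothing passed near it afterwards.

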